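# Pack the engraving kit and close its case

### The job

Pack up the engraving kit: the cork sanding block has been left standing on end in the open case, so tip it over to lie flat in its bay, and lay the handpiece from its grey rest level into the two V cradles in the case, setting it down rather than dropping it. When nothing stands above the rim, ease the lid down until it is fully closed, without slamming it. Leave the other things on the table where they are.

Things in the scene. Friction and masses are not known exactly. Their poses are not given: they have to be found in the camera images.
- case: open wooden instrument case, fixed to the table, outside 172 (x) x 264 (y) x 50 high, walls and floor 6 thick, rim 50 above the table. Origin: centre of its underside; z up, +x points to the hinged side (roughly to the robot's left), y along its length. The half at -x holds the cradles; the half at +x is an open flat bay (x from 8 to 80, y from -126 to 126) for block and tin; a low rib, top 20 above the table, parts them
- cradle (a point): where the middle of the handpiece's axis comes to lie in the case: 38 to the -x side of the case's centre, 29 above the table, axes parallel to the case's. Two plywood V cradles (90 degrees, 10 thick) stand 36 either side of it along the case's y, their tops about 6 above this point; their mouths are 45 wide. Between them there is 62 free for the fingers, and the case's floor lies 23 below this point. Either end of the handpiece may point either way along y
- lid (a joint): angle of the lid, rad: 0 fully closed on the rim, grows as it opens; starts at 1.62 to 1.85 (leaning back past upright). A stiff hinge (about 0.26 N m of friction): the lid stays where it is left and needs about 2 to 3 N at its free edge to move when upright, and must be pushed all the way down
- lid_hinge (a point): point on the hinge axis at the middle of its length, at the lid's underside, 50.5 above the table; axes turn with the lid. The lid is a flat wooden panel 172 x 264, 8 thick, no handle; it reaches from the hinge along this frame's -x (its free edge is at -172), underside at z = 0, outer face at z = +8. The hinge axis is the case's y
- lid_edge (a point): middle of the lid's free edge, on its outer face; 172 from the hinge
- handpiece: engraving handpiece, black round body 24 in diameter and 110 long along its own x, steel tapered nose to x = +95 (with a thin bur), end cap to x = -62; 180 g. Origin: on the axis, at the middle of the black body. It starts level on the two V forks of the grey rest, its axis 62 above the table
- rest: grey plastic handpiece rest, fixed, foot 92 x 60; two V forks 10 thick at 36 either side of its centre along its x, tops about 68 above the table, 62 free between them. Origin: centre of its underside; the handpiece lies along its x
- block: cork sanding block 40 x 28 x 85 (own x, y, z), 60 g, one broad face covered in grey abrasive. Starts standing on end in the case's bay (its z up, its 28 side along the case's length), near one end of the bay or the other, with its top 91 above the table, 41 above the rim. Origin: centre of the end face it stands on. There is room for it to lie only if it is tipped towards the middle of the case (along the case's y); tipped to the nearer end it would lean on the wall
- block_center (a point): centre of the sanding block, axes as the block's
- tin: closed metal bur tin 44 x 56 x 22 (x, y, z), 60 g, lying flat in the bay at the other end from the block; it stays in the case. Origin: centre of its underside
- phone: phone, 150 x 72 x 9, lying on the table; leave it. Origin: centre of its underside
- marker: white marker, 135 x 11 x 13, lying along its x; leave it. Origin: centre of its underside
- stylus: white stylus, 160 x 11 x 13, lying along its x; leave it. Origin: centre of its underside
- blank: dark wood strip 160 x 30 x 6; leave it. Origin: centre of its underside
- ply_offcut: plywood offcut 110 x 70 x 12; leave it. Origin: centre of its underside
- toy: small carved wooden animal, 100 long, 90 high, standing; leave it. Origin: on the table under its middle
There are look-alikes about, which are no part of the job. There is more than one size of the handpiece; the one meant has the size given above.

How it is judged:
By the outcome, as a careful person would: the job done as asked, in the order asked, and still so for the second after the job is handed in, with the robot touching nothing.
It also fails if it takes over 72 s, if anything falls off the work surface, if the arm or the gripper's body presses on something with over 40 N, if the wrist force passes 120 N, or if a joint passes its speed limit or range.

### The arm

A 6-joint arm with a two-finger parallel gripper is mounted at the origin on the work surface. World frame = base frame: x ahead of the robot, y to its left, z up, the work surface at z = 0. Lengths are in m, angles in rad, forces in N, time in s.
With the tool pointing down it reaches from about 0.35 to 0.975 m from the base axis. Payload 4.9 kg.
Tool frame: the origin (TCP) lies on the mounting face of the last link; the fingertips stand 173 mm ahead of it and the grasp point (between the pads) lies 155 mm ahead of it; z points along the fingers, y is the line along which they close (so a half turn about z gives the same grasp; the last joint's range is limited). The gripper opens to 85 mm and grips with 20 to 120 N. Pads are 22 mm wide; open, the fingers measure 114 mm over their backs; the gripper's body (76 mm by 85 mm) begins 54 mm behind the grasp point. The pads swing forward as they close: fully open they stand 13 mm farther back than shut.
Start: joints at [-1.403, 0.053, 1.613, -0, 1.476, -0.119], TCP at [0.177, -0.599, 0.405] pointing down, gripper open.
Joint ranges: [-3.01, 3.01], [-1.01, 2.22], [0.06, 2.58], [-1.02, 4.17], [0.09, 2.62], [-3.14, 3.14]. Speed limits (rad/s): [2.57, 2.57, 3.14, 3.14, 3.14, 3.14].

### API

Orientations are given as a rotation vector (axis times angle).
In Python, from station import monitor, eyes, finish_job gives the robot as it stands. The module is installed in compiled form; this text tells all that it offers.
- The arm moves only by the tool step_arm, never from a script. Its argument "commands" is a list of rows, each a list of 3 entries, a list of its own where there are three numbers: the opening in per cent of the stroke, from 0 (shut) to 100 (fully open), then the shift along the tool's x, y, z in mm, then the turn about the tool's z in degrees. In form: [[hand, [x, y, z], yaw], ...]. A call has 1 to 12 rows; each row is the pose to reach, as a shift and turn from the pose commanded when the call began, along the tool's axes at that moment; what a row does not reach only later rows make up. A row lasts 1/8 s, in which the tool goes at most 62.5 mm and 10.7 degrees, less where a joint would pass 70% of its speed; a pose out of reach is approached as far as the arm can. A call with a gripper value outside its range is refused whole. The fingers move at their own pace and stop on an object; "squeeze" is the grip in N (left out, the last holds). Time passes only in rows, so rows that repeat a pose let the fingers close. It gives the time, the measured TCP pose, the force, the opening and the grip force at its end, in the units of the state.
- monitor.get_obs(): the state, without advancing time (a new reading comes with each control period).
- eyes.get_image(name): name is "side" or "top" or "wrist"; returns the picture (384x512x3 uint8, red, green, blue); there is no depth.
- eyes.camera_info(name): a dict with "camera_matrix" (3x3 intrinsics, pixels), "extrinsics" (4x4, takes a point from camera to world coordinates). Camera axes: x right, y down, z forward; pixel columns grow to the right and rows downward; lengths in m; the calibration is good to about 2 mm. A picture is of the moment at which its call begins: read the wrist's pose just before it. camera_info takes no time and is no camera call; for the wrist camera it gives the pose at the moment of the call.
- finish_job(): hands the job in; it is judged then, once.
The state is a dict: "t": time; "q": joint angles; "dq": joint speeds; "effort": joint torques, N m; "tool_pos": TCP position; "tool_rot": TCP orientation; "contact_force": force on the tool from outside, world axes, zero at the start; "wrist_torque": the same for the moment, N m; "opening": finger opening in m; "grip_force": force on a finger pad.
Only numpy, scipy, OpenCV 4.12 (cv2) and the standard library are available. Lean on these libraries where they do the work, as an engineer would, in place of code of your own. Each camera call takes 0.05 s, during which the arm holds its last target. There are 200 camera calls.

## Working session

There is one attempt and no reset: what is moved stays moved. The work goes in short steps, Python scripts to look and compute and a tool call to move; the robot and the scene stay as the last step left them, time stands still between calls to the robot, and variables do not carry over. Pictures are saved under pics/ and viewed, at most 10 in all, crops included, and the job is handed in when it is done.

Besides the shell and the picture viewer there is one more tool, called in YAML: its name, and indented under it one key for each argument. step_arm: Moves the arm, as the interface text tells. Its arguments: {"type":"object","properties":{"commands":{"type":"array"},"squeeze":{"type":"number"}},"required":["commands"]}

```bash
mkdir -p pics; cat > h.py <<'E'
import numpy as np, cv2
from station import monitor, eyes
from scipy.spatial.transform import Rotation as R
def snap(n,f):
    im=eyes.get_image(n); cv2.imwrite('pics/'+f,im[:,:,::-1]); return im
def ray(n,px,info=None):
    c=info or eyes.camera_info(n); K=np.array(c['camera_matrix']);E=np.array(c['extrinsics'])
    px=np.atleast_2d(px).astype(float)
    d=np.c_[px,np.ones(len(px))]@np.linalg.inv(K).T@E[:3,:3].T
    return E[:3,3],d
def onz(n,px,z,info=None):
    o,d=ray(n,px,info); return o+d*((z-o[2])/d[:,2])[:,None]
def proj(n,P,info=None):
    c=info or eyes.camera_info(n); K=np.array(c['camera_matrix']);E=np.linalg.inv(np.array(c['extrinsics']))
    q=np.atleast_2d(P)@E[:3,:3].T+E[:3,3]; q=q@K.T; return q[:,:2]/q[:,2:]
E
python3 - <<'E'
from h import *
np.set_printoptions(precision=4,suppress=True)
for n in('top','side'):
    im=snap(n,n+'0.png'); c=eyes.camera_info(n); print(n,c)
o=monitor.get_obs();print(o)
E
```

```text
top {'camera_matrix': array([[379.1428,   0.    , 262.0517],
       [  0.    , 379.1428, 186.9138],
       [  0.    ,   0.    ,   1.    ]]), 'extrinsics': array([[ 0.0236, -0.9823,  0.1857,  0.3596],
       [-0.9997, -0.0251, -0.0059, -0.1005],
       [ 0.0104, -0.1855, -0.9826,  1.2139],
       [ 0.    ,  0.    ,  0.    ,  1.    ]])}
side {'camera_matrix': array([[356.7949,   0.    , 254.0808],
       [  0.    , 356.7949, 191.5968],
       [  0.    ,   0.    ,   1.    ]]), 'extrinsics': array([[-0.8064, -0.368 ,  0.463 , -0.068 ],
       [-0.5913,  0.4859, -0.6436,  0.8178],
       [ 0.0118, -0.7927, -0.6094,  0.9264],
       [ 0.    ,  0.    ,  0.    ,  1.    ]])}
{'t': 0.1, 'q': array([-1.403 ,  0.0533,  1.6141, -0.    ,  1.476 , -0.119 ]), 'dq': array([-0.0025, -0.0019, -0.0028,  0.0014,  0.    , -0.0018]), 'effort': array([  0.0012, -39.4903, -37.1362,   0.    ,   0.004 ,  -0.    ]), 'tool_pos': array([ 0.1768, -0.5992,  0.4036]), 'tool_rot': array([-3.1075, -0.4487,  0.0001]), 'contact_force': array([-0.85  , -0.0149, -0.5171]), 'wrist_torque': array([ 0.0163, -0.0509, -0.0148]), 'grip_force': 0.0, 'opening': 0.08547348787322023}
```

View pics/top0.png

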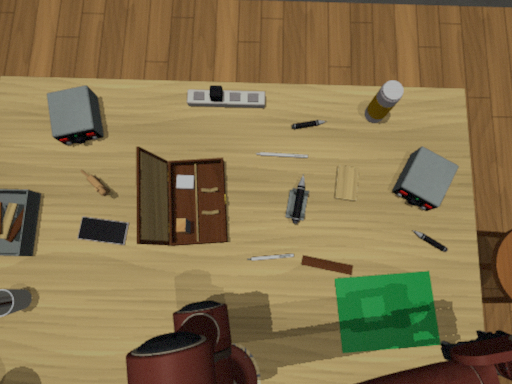

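View pics/side0.png

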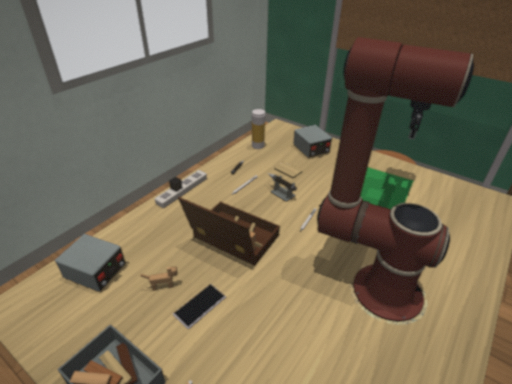

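The case is at about (172–228, 158–245) with the lid at left, the tin at (185,182), and the block at (183,227). The handpiece is on its rest at (298,202) with the nose up. I'll enlarge that area.

```bash
python3 - <<'E'
from h import *
im=cv2.imread('pics/top0.png')
c=im[140:255,130:320]
cv2.imwrite('pics/topc.png',cv2.resize(c,None,fx=4.2,fy=4.2,interpolation=cv2.INTER_CUBIC))
np.set_printoptions(precision=4,suppress=True)
print(onz('top',[[172,160],[223,158],[228,243],[172,245]],.05))
print(onz('top',[[298,202],[302,182],[296,218]],.062))
E
```

```text
[[ 0.6587  0.179   0.05  ]
 [ 0.6695  0.0184  0.05  ]
 [ 0.4036 -0.0082  0.05  ]
 [ 0.3936  0.161   0.05  ]]
[[ 0.5329 -0.2189  0.062 ]
 [ 0.5959 -0.2309  0.062 ]
 [ 0.4835 -0.2131  0.062 ]]
```

View pics/topc.png

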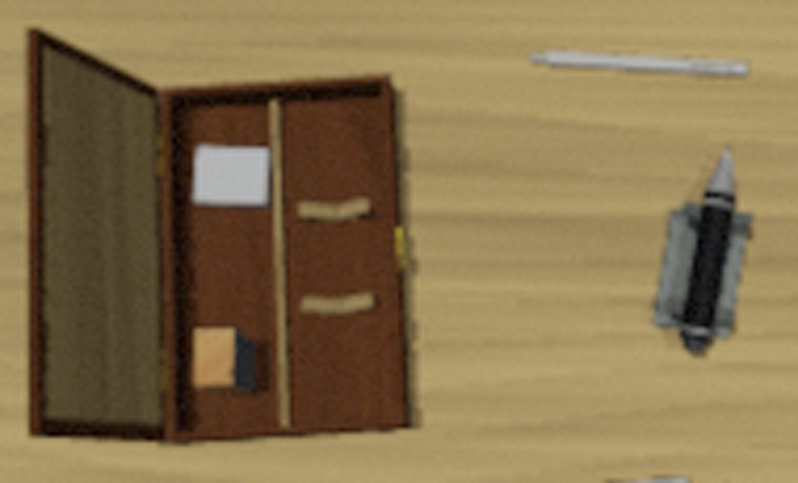

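step_arm:
  commands:
    - [0,[437,-517,-20],10.8]
    - [0,[437,-517,-20],10.8]
    - [0,[437,-517,-20],10.8]
    - [0,[437,-517,-20],10.8]
    - [0,[437,-517,-20],10.8]
    - [0,[437,-517,-20],10.8]
    - [0,[437,-517,-20],10.8]
    - [0,[437,-517,-20],10.8]
    - [0,[437,-517,-20],10.8]
    - [0,[437,-517,-20],10.8]
    - [0,[437,-517,-20],10.8]
    - [0,[437,-517,-20],10.8]

```text
t: 1.6
tool_pos: [0.4501, 0.0229, 0.4242]
tool_rot: [-3.137, -0.164, 0.002]
contact_force: [-0.4, 0.0, -0.1]
opening: -0.0
grip_force: 0.0
```

step_arm:
  commands:
    - [0,[0,0,0],0]
    - [0,[0,0,0],0]
    - [0,[0,0,0],0]

```text
t: 1.98
tool_pos: [0.4495, 0.019, 0.4247]
tool_rot: [3.138, 0.151, 0.0]
contact_force: [0.0, -0.2, 0.5]
opening: -0.0
grip_force: 0.0
```

```bash
python3 - <<'E'
from h import *
np.set_printoptions(precision=4,suppress=True)
o=monitor.get_obs();print(o['t'],o['q'],o['tool_pos'],R.from_rotvec(o['tool_rot']).as_matrix())
c=eyes.camera_info('wrist');im=snap('wrist','w1.png');np.savez('w1.npz',K=c['camera_matrix'],E=c['extrinsics']);print(c)
E
```

```text
1.975 [-0.1235 -0.3985  1.9767 -0.0001  1.5633  1.3513] [0.4495 0.019  0.4247] [[ 0.9954  0.0959  0.0001]
 [ 0.0959 -0.9954 -0.0001]
 [ 0.0001  0.0001 -1.    ]]
{'camera_matrix': array([[296.6563,   0.    , 254.8376],
       [  0.    , 296.6563, 189.4808],
       [  0.    ,   0.    ,   1.    ]]), 'extrinsics': array([[ 0.0963, -0.9554, -0.2793,  0.5208],
       [-0.9953, -0.0923, -0.0276,  0.0266],
       [ 0.0006,  0.2807, -0.9598,  0.3929],
       [ 0.    ,  0.    ,  0.    ,  1.    ]])}
```

View pics/w1.png

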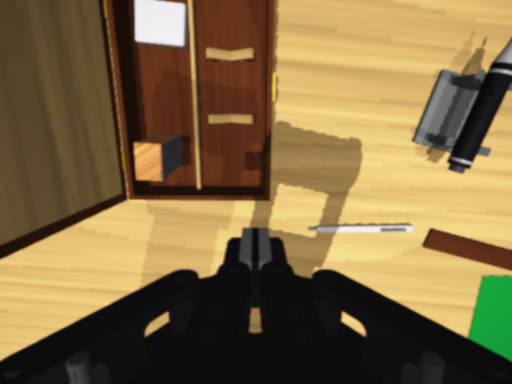

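```bash
python3 - <<'E'
from h import *
im=cv2.imread('pics/w1.png')
cv2.imwrite('pics/w1c.png',cv2.resize(im[0:210,95:285],None,fx=3.5,fy=2.85,interpolation=cv2.INTER_CUBIC)[:600])
np.set_printoptions(precision=4,suppress=True)
z=np.load('w1.npz');I={'camera_matrix':z['K'],'extrinsics':z['E']}
print('rim',onz('wrist',[[270,199],[131,200],[276,0]],.05,I))
print('blocktop',onz('wrist',[[134,143],[162,138],[165,175],[135,181],[181,135],[181,172]],.091,I))
print('floor',onz('wrist',[[181,135],[181,172],[165,175]],.006,I))
print('tin',onz('wrist',[[134,43],[186,47],[187,2]],.028,I))
print('cr',onz('wrist',[[206,54],[254,54],[209,119],[253,119]],.035,I))
E
```

```text
rim [[ 0.4107 -0.0028  0.05  ]
 [ 0.3932  0.1654  0.05  ]
 [ 0.6225  0.0147  0.05  ]]
blocktop [[0.47   0.1446 0.091 ]
 [0.4778 0.1164 0.091 ]
 [0.4396 0.1129 0.091 ]
 [0.43   0.1442 0.091 ]
 [0.4826 0.0974 0.091 ]
 [0.4444 0.0964 0.091 ]]
floor [[0.4719 0.1173 0.006 ]
 [0.4229 0.116  0.006 ]
 [0.4167 0.1372 0.006 ]]
tin [[0.5716 0.1673 0.028 ]
 [0.5732 0.1092 0.028 ]
 [0.6178 0.1095 0.028 ]]
cr [[0.5672 0.0853 0.035 ]
 [0.5723 0.0323 0.035 ]
 [0.4973 0.0783 0.035 ]
 [0.5023 0.0268 0.035 ]]
```

View pics/w1c.png

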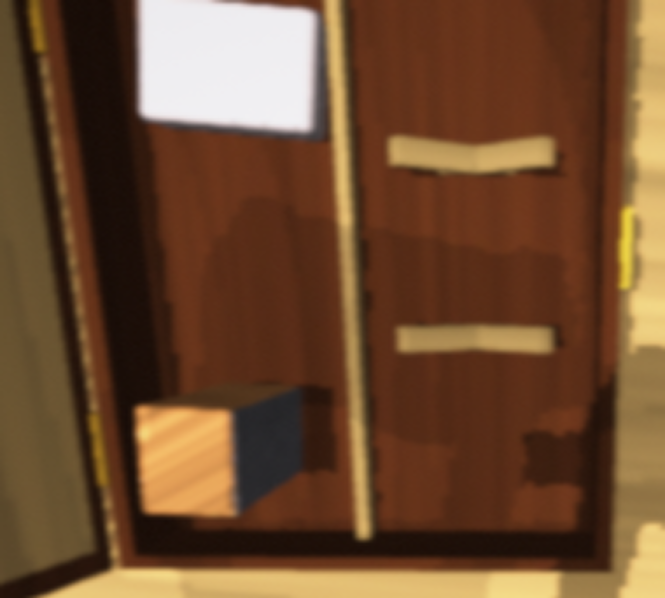

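```bash
python3 - <<'E'
from h import *
np.set_printoptions(precision=4,suppress=True)
yaw=np.radians(5.3);xc=np.array([-np.sin(yaw),np.cos(yaw),0]);yc=np.array([-np.cos(yaw),-np.sin(yaw),0]);c=np.array([.532,.0925,0])
for a in (1.55,1.6,1.65,1.7,1.75,1.8,1.85):
    P=[c+xc*.086+[0,0,.0505]+(-xc*np.cos(a)+np.array([0,0,1])*np.sin(a))*.172+yc*s*.132 for s in(-1,1)]
    print(a,proj('top',P).ravel(),'|',proj('side',P).ravel())
print('seen top inner edge ~ (139,149),(138,242); side (182,200)')
# case points check in top
print(proj('top',[c+xc*sx*.086+yc*sy*.132+[0,0,.05] for sx in(-1,1) for sy in(-1,1)]))
E
```

```text
1.55 [154.8566 144.7277 156.5645 242.89  ] | [187.3653 187.0342 256.6185 215.038 ]
1.6 [151.6737 144.932  153.2236 243.1208] | [185.6745 188.3845 255.1414 216.6786]
1.65 [148.5394 145.1827 149.9332 243.3578] | [183.9833 189.8519 253.6485 218.4438]
1.7 [145.4655 145.4788 146.7056 243.6002] | [182.2973 191.4331 252.1445 220.3298]
1.75 [142.4633 145.819  143.5529 243.8471] | [180.6221 193.1247 250.6341 222.3321]
1.8 [139.5435 146.2021 140.4868 244.0974] | [178.9633 194.9224 249.1225 224.4456]
1.85 [136.7168 146.6263 137.5184 244.3502] | [177.3267 196.8216 247.6148 226.6646]
seen top inner edge ~ (139,149),(138,242); side (182,200)
[[222.8106 157.4234]
 [227.1323 241.3544]
 [168.3272 160.9061]
 [170.3543 245.2737]]
```

step_arm:
  commands:
    - [70,[15,-108,80],-10]
    - [70,[15,-108,80],-20]
    - [70,[15,-108,80],-30]
    - [70,[15,-108,80],-40]
    - [70,[15,-108,80],-50]
    - [70,[15,-108,80],-60]
    - [70,[15,-108,80],-70]
    - [70,[15,-108,80],-80]
    - [70,[15,-108,80],-90]
    - [70,[15,-108,80],-90]
    - [70,[15,-108,80],-90]

```text
t: 3.4
tool_pos: [0.4541, 0.1287, 0.3448]
tool_rot: [2.113, 2.325, 0.0]
contact_force: [-0.4, 0.1, -0.5]
opening: 0.06
grip_force: 0.0
```

```bash
python3 - <<'E'
from h import *
np.set_printoptions(precision=4,suppress=True)
o=monitor.get_obs();print(o['t'],o['q'],o['tool_pos'],R.from_rotvec(o['tool_rot']).as_matrix()[:2,:2])
c=eyes.camera_info('wrist');im=snap('wrist','w2.png')
cv2.imwrite('pics/w2s.png',cv2.resize(im[:,:,::-1],None,fx=1.5,fy=1.5))
p=o['tool_pos'];print(proj('wrist',[p-[0,0,.155]],c), proj('wrist',[[p[0],p[1],.091]],c))
E
```

```text
3.4 [ 0.1183 -0.2833  2.0224  0.      1.4023  0.023 ] [0.4541 0.1287 0.3448] [[-0.0951  0.9955]
 [ 0.9955  0.0951]]
[[253.8843 263.3331]] [[254.3102 198.0609]]
```

View pics/w2s.png

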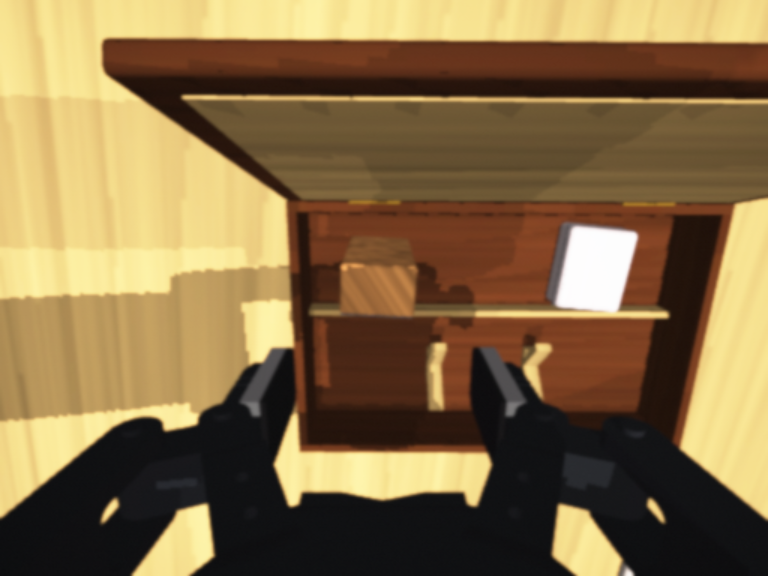

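The block top is centred at about (252,193) in raw pixels and the gripper projects to (254,198), so they line up within a few mm. I'll grasp slightly off-centre, away from the lid.

step_arm:
  commands:
    - [70,[-7,-1,40],0]
    - [70,[-7,-1,80],0]
    - [70,[-7,-1,111],0]
    - [70,[-7,-1,111],0]
    - [35,[-7,-1,111],0]
    - [35,[-7,-1,111],0]
    - [35,[-7,-1,111],0]
    - [35,[-7,-1,111],0]
    - [35,[-7,-1,111],0]
  squeeze: 25

```text
t: 4.58
tool_pos: [0.4545, 0.122, 0.2352]
tool_rot: [2.108, 2.327, 0.003]
contact_force: [-1.5, -0.8, 5.4]
opening: 0.0396
grip_force: 31.2
```

step_arm:
  commands:
    - [35,[0,0,-20],0]
    - [35,[-15,-5,-45],0]
    - [35,[-15,-10,-45],10]
    - [35,[-15,-19,-45],20]
    - [35,[-15,-19,-45],30]
    - [35,[-15,-19,-45],40]
    - [35,[-15,-19,-45],50]
    - [35,[-15,-19,-45],60]
    - [35,[-15,-19,-45],70]
    - [35,[-15,-19,-45],80]
    - [35,[-10,-19,-45],90]
    - [35,[1,-19,-45],90]

```text
t: 6.08
tool_pos: [0.4345, 0.1212, 0.2783]
tool_rot: [-3.138, -0.156, 0.001]
contact_force: [0.7, 1.0, -0.4]
opening: 0.0396
grip_force: 30.9
```

step_arm:
  commands:
    - [35,[0,0,0],0]
    - [35,[0,0,20],0]
    - [35,[0,0,35],0]
    - [35,[0,0,41],0]
    - [35,[0,0,44],0]
    - [35,[0,0,45],0]
    - [35,[0,0,45],0]
    - [65,[0,0,45],0]
    - [65,[0,0,45],0]
    - [65,[0,0,45],0]

```text
t: 7.32
tool_pos: [0.4347, 0.121, 0.2337]
tool_rot: [-3.138, -0.154, -0.0]
contact_force: [-0.3, 0.4, 0.3]
opening: 0.0558
grip_force: 0.0
```

step_arm:
  commands:
    - [65,[0,0,-30],0]
    - [65,[0,0,-80],0]
    - [0,[-20,0,-90],0]
    - [0,[-42,0,-90],0]
    - [0,[-42,0,-90],0]
    - [0,[-42,0,-90],0]

```text
t: 8.07
tool_pos: [0.3932, 0.1169, 0.3236]
tool_rot: [-3.138, -0.154, -0.001]
contact_force: [0.4, 0.8, -0.2]
opening: 0.0003
grip_force: 0.0
```

```bash
python3 - <<'E'
from h import *
np.set_printoptions(precision=4,suppress=True)
o=monitor.get_obs();print(o['t'],o['tool_pos'])
c=eyes.camera_info('wrist');im=snap('wrist','w3.png')
hsv=cv2.cvtColor(im,cv2.COLOR_RGB2HSV)
p=o['tool_pos'];print(proj('wrist',[p-[0,0,.173], [.443,.122,.091]],c))
cv2.imwrite('pics/w3s.png',im[100:384,100:400,::-1])
E
```

```text
8.075 [0.3932 0.1169 0.3236]
[[256.0847 245.1223]
 [255.5746 136.4486]]
```

View pics/w3s.png

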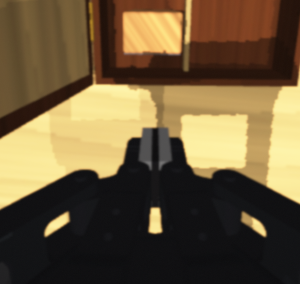

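step_arm:
  commands:
    - [0,[0,-2,40],0]
    - [0,[0,-2,70],0]
    - [0,[12,-2,70],0]
    - [0,[18,-2,70],0]
    - [0,[24,-2,70],0]
    - [0,[30,-2,70],0]
    - [0,[36,-2,70],0]
    - [0,[42,-2,70],0]
    - [0,[48,-2,70],0]
    - [0,[52,-2,70],0]

```text
t: 9.38
tool_pos: [0.4448, 0.1241, 0.2537]
tool_rot: [3.138, 0.154, -0.0]
contact_force: [0.2, -0.0, -0.6]
opening: 0.0003
grip_force: 0.0
```

```bash
python3 - <<'E'
from h import *
np.set_printoptions(precision=4,suppress=True)
o=monitor.get_obs();print(o['t'],o['tool_pos'],o['contact_force'])
im=snap('wrist','w4.png');cv2.imwrite('pics/w4s.png',im[0:300,50:400,::-1])
E
```

```text
9.375 [0.4448 0.1241 0.2537] [ 0.2437 -0.0469 -0.5528]
```

View pics/w4s.png

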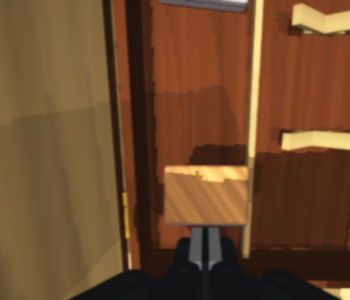

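The block's top face is just ahead of the fingers and it is tilting, so I'll continue.

step_arm:
  commands:
    - [0,[4,0,0],0]
    - [0,[8,0,0],0]
    - [0,[12,0,0],0]
    - [0,[16,0,0],0]
    - [0,[20,0,0],0]
    - [0,[24,0,0],0]
    - [0,[24,0,0],0]
    - [0,[24,0,0],0]

```text
t: 10.42
tool_pos: [0.4683, 0.1264, 0.2537]
tool_rot: [3.138, 0.154, -0.0]
contact_force: [-0.2, -0.6, 0.2]
opening: 0.0001
grip_force: 0.0
```

```bash
python3 - <<'E'
from h import *
np.set_printoptions(precision=4,suppress=True)
o=monitor.get_obs();print(o['t'],o['tool_pos'],o['contact_force'])
im=snap('wrist','w5.png');cv2.imwrite('pics/w5s.png',im[0:300,50:400,::-1])
E
```

```text
10.425 [0.4683 0.1264 0.2537] [-0.1736 -0.636   0.157 ]
```

View pics/w5s.png

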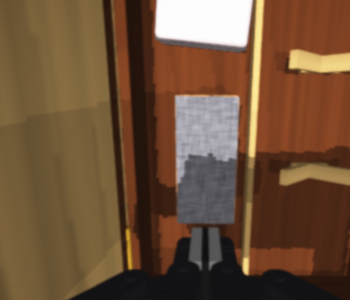

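The block lies flat with its abrasive face up, at about (205,160) in the crop, clear of the tin. Next is the handpiece.

step_arm:
  commands:
    - [0,[0,0,-60],0]
    - [0,[10,60,-92],7]
    - [100,[31,350,-92],14.6]
    - [100,[31,350,-92],14.6]
    - [100,[31,350,-92],14.6]
    - [100,[31,350,-92],14.6]
    - [100,[31,350,-92],14.6]
    - [100,[31,350,-92],14.6]
    - [100,[31,350,-92],14.6]
    - [100,[31,350,-92],14.6]
    - [100,[31,350,-92],14.6]
    - [100,[31,350,-92],14.6]

```text
t: 11.98
tool_pos: [0.5336, -0.2181, 0.3458]
tool_rot: [3.132, -0.244, 0.0]
contact_force: [1.1, 1.0, -0.3]
opening: 0.0853
grip_force: 0.0
```

```bash
python3 - <<'E'
from h import *
np.set_printoptions(precision=4,suppress=True)
o=monitor.get_obs();p=o['tool_pos'];print(o['t'],p,R.from_rotvec(o['tool_rot']).as_matrix()[:2,:2],o['q'])
c=eyes.camera_info('wrist');im=snap('wrist','w6.png')
v=im.max(2); m=(v<60).astype(np.uint8)
n,l,s,ce=cv2.connectedComponentsWithStats(m)
for i in range(1,n):
    if s[i,4]>60:
        ys,xs=np.where(l==i);r=cv2.minAreaRect(np.c_[xs,ys].astype(np.float32));print(s[i],r)
print(proj('wrist',[[p[0],p[1],.062]],c))
E
```

```text
11.975 [ 0.5336 -0.2181  0.3458] [[ 0.9879 -0.1548]
 [-0.1548 -0.9879]] [-0.5172 -0.0188  1.7853  0.      1.375   1.2091]
[374  15   5  60  66] ((375.6627197265625, 44.47823715209961), (1.1910721063613892, 59.1351203918457), 3.6913859844207764)
[    0    83   512   301 47920] ((255.5, 233.0), (300.0, 511.0), 90.0)
[ 229  129   60  116 4274] ((258.5, 186.5), (115.0, 59.0), 90.0)
[245 247  24  11 140] ((256.5, 252.0), (10.0, 23.0), 90.0)
[234 305  26   8  65] ((246.5842742919922, 308.36517333984375), (2.6233608722686768, 25.708938598632812), 77.00537872314453)
[[255.5903 187.1344]]
```

```bash
python3 - <<'E'
import cv2,numpy as np
im=cv2.imread('pics/w6.png');v=im.max(2)
for y in range(70,262,5):
    print(y,''.join('#' if k<30 else '+' if k<60 else '-' if k<110 else 'o' if k<170 else '.' for k in v[y,215:305]))
E
```

```text
70 ..........................................................................................
75 ..........................................................................................
80 ................................ooooo....oooooo...........................................
85 .................................oo......ooooo...ooooo....................................
90 ...............................ooooo.....ooooo....oooo....................................
95 .............................oooooooooooooooooooo--ooooo..................................
100 .............................oooooooooooooooooooo-------oo................................
105 ..........................ooooooooooo-oooooooooooo------ooo..oooo-----ooooooo.............
110 oooooooo..................ooooooooo-oooooooooooooo--------ooo-------o-ooooooooooo.........
115 ooooooooooooooooooooo....ooooooooo-oooooooooooooooo-----ooooooooooooooooooooooooooooooooo.
120 oooooooooooooooooooooooooooooooooooooooooooooooo--------oooooooooooooooooooooooooooooooooo
125 .............................ooooooooooooo---------------
[... 1898 characters left out ...]
+--------------oo..................
230 .............o-+++++++----oo--+######################+-o..oooo--------oo..................
235 ............oooooooooooooooo--+#######################+-oooooooooo........................
240 ...........ooooooooooooooooo--+#######################+-oooooooooooooooooooooooo..o.......
245 .........oooooooooooooooooooo---------------------------oooooooooooooooooooooooooooooooooo
250 ........oooooooooooooooooooooo--+####++++++++++####+---oooooooooooooooooo-----------------
255 .......ooooooooooooooooooooooooo---+++++++++++++++--ooo---------------------oooooooooooooo
260 ........ooooooooooooooooooooooooo---------------------o-oooooooooooooooooooooooooooooooooo
```

```bash
python3 - <<'E'
from h import *
o=monitor.get_obs();p=o['tool_pos'];M=R.from_rotvec(o['tool_rot']).as_matrix();c=eyes.camera_info('wrist')
for dx in(-.062,-.055,-.036,0,.036,.055,.095): print(dx,proj('wrist',[[*(p+M[:,0]*dx)[:2],.066]],c).round(1))
E
python3 - <<'E'
import cv2
v=cv2.imread('pics/w6.png').max(2)
print(v[90:150:1,257].tolist());print(v[225:270,257].tolist())
E
```

```text
-0.062 [[255.5 252.5]]
-0.055 [[255.5 245.7]]
-0.036 [[255.6 226.6]]
0 [[255.6 188.4]]
0.036 [[255.6 147. ]]
0.055 [[255.7 123.8]]
0.095 [[255.7  71.4]]
[154, 154, 155, 152, 151, 157, 161, 162, 162, 161, 161, 159, 158, 157, 157, 157, 158, 160, 161, 162, 162, 162, 163, 163, 163, 163, 163, 163, 163, 162, 161, 154, 139, 129, 120, 102, 85, 77, 75, 68, 52, 28, 13, 9, 9, 9, 8, 10, 22, 45, 64, 69, 61, 38, 16, 10, 8, 9, 8, 8]
[19, 19, 19, 18, 20, 19, 19, 19, 18, 19, 20, 18, 19, 19, 19, 18, 19, 17, 19, 28, 69, 121, 151, 142, 95, 43, 21, 21, 32, 48, 56, 57, 57, 72, 94, 105, 107, 107, 108, 110, 110, 112, 112, 113, 111]
```

step_arm:
  commands:
    - [100,[-4,1.5,50],0.8]
    - [100,[-4,1.5,100],0.8]
    - [100,[-4,1.5,125],0.8]
    - [100,[-4,1.5,125],0.8]
    - [20,[-4,1.5,125],0.8]
    - [20,[-4,1.5,125],0.8]
    - [20,[-4,1.5,125],0.8]
    - [20,[-4,1.5,125],0.8]
    - [20,[-4,1.5,125],0.8]
    - [20,[-4,1.5,125],0.8]
    - [20,[-4,1.5,125],0.8]
  squeeze: 40

```text
t: 13.4
tool_pos: [0.5299, -0.2197, 0.222]
tool_rot: [3.13, -0.267, 0.002]
contact_force: [-0.8, 2.4, 6.8]
opening: 0.0226
grip_force: 39.0
```

step_arm:
  commands:
    - [60,[0,0,0],0]
    - [60,[0,0,0],0]
    - [60,[0,0,4],0]
    - [20,[0,0,4],0]
    - [20,[0,0,4],0]
    - [20,[0,0,4],0]
    - [20,[0,0,4],0]
    - [20,[0,0,4],0]
  squeeze: 40

```text
t: 14.4
tool_pos: [0.5292, -0.2196, 0.2164]
tool_rot: [-3.13, 0.267, 0.001]
contact_force: [-0.7, -0.2, -1.2]
opening: 0.0229
grip_force: 39.2
```

step_arm:
  commands:
    - [20,[0,0,-15],0]
    - [20,[0,0,-40],0]
    - [20,[0,0,-70],0]
    - [20,[-6,-40,-75],-3]
    - [20,[-14,-90,-75],-6]
    - [20,[-22,-140,-75],-9]
    - [20,[-29,-190,-75],-12]
    - [20,[-36,-240,-75],-15]
    - [20,[-41,-272,-75],-15]
    - [20,[-41,-272,-75],-15]
    - [20,[-41,-272,-75],-15]

```text
t: 15.78
tool_pos: [0.5352, 0.055, 0.2925]
tool_rot: [3.138, 0.143, 0.002]
contact_force: [-0.3, -0.9, -1.9]
opening: 0.0225
grip_force: 39.6
```

```bash
python3 - <<'E'
from h import *
o=monitor.get_obs();p=o['tool_pos'];M=R.from_rotvec(o['tool_rot']).as_matrix();c=eyes.camera_info('wrist')
print(o['t'],p,np.degrees(np.arctan2(M[1,0],M[0,0])),o['opening'],o['contact_force'])
im=snap('wrist','w7.png');cv2.imwrite('pics/w7s.png',cv2.resize(im[:300,80:400,::-1],None,fx=2,fy=2)[:600])
for dx in(-.062,-.055,0,.055,.095): print(dx,proj('wrist',[p+M[:,0]*dx-[0,0,.155]],c).round(1))
yaw=np.radians(5.3);xc=np.array([-np.sin(yaw),np.cos(yaw),0]);yc=np.array([-np.cos(yaw),-np.sin(yaw),0]);cc=np.array([.532,.0925,0])
print('cradle tops ends',proj('wrist',[cc-xc*(.038+s*.0225)+yc*t+[0,0,.035] for t in(-.036,.036) for s in(-1,1)],c).round(0).tolist())
E
```

```text
15.775 [0.53524324 0.05497652 0.29248328] 5.236642604072475 0.02249762168260636 [-0.25751039 -0.94104057 -1.93336916]
-0.062 [[255.9 368.1]]
-0.055 [[255.9 357.4]]
0 [[256.1 263.1]]
0.055 [[256.3 145. ]]
0.095 [[256.5  38.7]]
cradle tops ends [[226.0, 151.0], [285.0, 151.0], [229.0, 238.0], [283.0, 238.0]]
```

View pics/w7s.png

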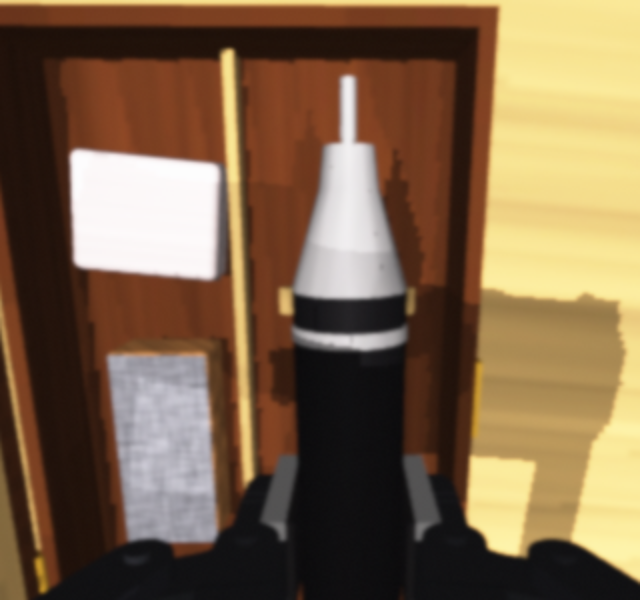

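The handpiece is held straight, with its black body front at raw row 146 as predicted. The cradle ears sit at raw columns 219–287, centred about 2 px left of predicted. The block is flat and clear of the tin. I'll lower it now.

step_arm:
  commands:
    - [20,[0,-1,30],0]
    - [20,[0,-1,60],0]
    - [20,[0,-1,85],0]
    - [20,[0,-1,97],0]
    - [20,[0,-1,102],0]
    - [20,[0,-1,105],0]
    - [20,[0,-1,106],0]
    - [20,[0,-1,107],0]
    - [20,[0,-1,107],0]

```text
t: 16.95
tool_pos: [0.5352, 0.0563, 0.185]
tool_rot: [3.138, 0.144, 0.001]
contact_force: [0.6, -0.3, -1.4]
opening: 0.023
grip_force: 39.6
```

step_arm:
  commands:
    - [20,[0,0,0.7],0]
    - [20,[0,0,1.4],0]
    - [20,[0,0,1.4],0]

```text
t: 17.32
tool_pos: [0.5351, 0.0563, 0.1835]
tool_rot: [-3.138, -0.143, -0.0]
contact_force: [-0.6, 0.6, 1.5]
opening: 0.0229
grip_force: 39.9
```

step_arm:
  commands:
    - [20,[0,0,0.5],0]
    - [20,[0,0,0.5],0]
    - [30,[0,0,0.5],0]
    - [35,[0,0,0],0]
    - [45,[0,0,0],0]
    - [45,[0,0,0],0]
    - [45,[0,0,-20],0]
    - [45,[0,0,-60],0]
    - [45,[0,0,-120],0]
    - [45,[0,0,-160],0]
    - [45,[0,0,-160],0]
  squeeze: 20

```text
t: 18.7
tool_pos: [0.5362, 0.0563, 0.3483]
tool_rot: [3.138, 0.144, 0.014]
contact_force: [0.2, -0.1, 0.6]
opening: 0.0385
grip_force: 0.0
```

```bash
python3 - <<'E'
from h import *
o=monitor.get_obs();p=o['tool_pos'];M=R.from_rotvec(o['tool_rot']).as_matrix();c=eyes.camera_info('wrist')
print(o['t'],p,o['contact_force'],M[:2,0])
im=snap('wrist','w8.png');v=im.max(2)
yaw=np.radians(5.3);xc=np.array([-np.sin(yaw),np.cos(yaw),0]);yc=np.array([-np.cos(yaw),-np.sin(yaw),0]);cc=np.array([.532,.0925,0])
print('pred',proj('wrist',[cc-xc*.038-yc*t+[0,0,.033] for t in(-.062,-.055,0,.055,.095)],c).round(0).tolist())
for y in range(85,260,7): print(y,''.join('#' if k<30 else '+' if k<60 else '-' if k<110 else 'o' if k<170 else '.' for k in v[y,215:300]))
E
```

```text
18.7 [0.53624101 0.05627232 0.34830812] [ 0.2084859  -0.11922641  0.56213774] [0.9957831 0.0912876]
pred [[257.0, 240.0], [257.0, 233.0], [257.0, 182.0], [257.0, 125.0], [257.0, 80.0]]
85 oooooooooooooooooooooooooooooooooooooo...oo-oooooooooooooooooooooooooooooooo-------++
92 ------oooooooooooooooooooooooooooooooo....o--ooooooooooooooooooooooooooooooooo-----++
99 --o-------oooooo--oooo-oo--ooooooooo........oo----oooooooooooooooooooooooooo------+++
106 --ooooo---ooooo---ooooooo--oooooooo..........oo---ooooooooooooooooooooooooo-------+++
113 ---oooo----oooo----ooooo---oooooo.............ooo---ooooooooooooooooooooooooo-----+++
120 --oooo------ooo----ooooo---oooo................ooo---ooooooooooooooooooooooo-----++++
127 --ooooo-----ooo---oooooo----+++++-------------+++++++--oooooooooooooooooooo------++++
134 ----ooooo-----o----ooooo---ooooooooo......oooooooo------------------oooooooo-----++++
141 ---oooooo--oo..............o-+#####+++++++++#######+-oooooooooooooo--++++---+++++++++
148 ---oooooo--oo..............o-+#####+++++++#########+-oooooooooooooo--++----++++++++++
155 ----ooooo-----
[... 631 characters left out ...]
------+---++++#####################+++-+++++---------------++++++++++-
211 .o--ooooooooooooooooo......o-+####################-oooooooooooooooooooooo-----++++++-
218 .o----oooooooo...........ooo-+####################+--oooooooo....ooooooooo----+++++--
225 .o---------------------------+###################++---------ooooooooooooo----+++++---
232 ###+----o--------------------+++--------------+++++---------ooooooooooooo----+####+--
239 ###+--------------------------oo--+++++++++++++------------oooooooooooooo----+######+
246 ###+--------------------------ooooo-----------------------oooooooooooooo----++#######
253 ###++----------------------ooooooo-----------------------ooooooooooooooo----+########
```

step_arm:
  commands:
    - [0,[0,0,-50],0]
    - [0,[0,0,-95],0]
    - [0,[0,-60,-98],0]
    - [0,[0,-120,-98],0]
    - [0,[0,-180,-98],0]
    - [0,[0,-216,-98],0]
    - [0,[0,-216,-98],0]
    - [0,[0,-216,-60],0]
    - [0,[0,-216,-22],0]
    - [0,[0,-216,-22],0]
    - [0,[0,-216,-22],0]

```text
t: 20.12
tool_pos: [0.5158, 0.2708, 0.366]
tool_rot: [3.138, 0.142, 0.001]
contact_force: [1.0, -0.1, 1.5]
opening: 0.0
grip_force: 0.0
```

```bash
python3 - <<'E'
from h import *
o=monitor.get_obs();p=o['tool_pos'];M=R.from_rotvec(o['tool_rot']).as_matrix()
yaw=np.radians(5.3);xc=np.array([-np.sin(yaw),np.cos(yaw),0]);yc=np.array([-np.cos(yaw),-np.sin(yaw),0]);cc=np.array([.532,.0925,0])
X0=(p-cc)@xc;print(o['t'],p,o['contact_force'],'X',X0,'Y',(p-cc)@yc,o['q'])
w=.0145
print('upright',round(-(.1085-X0)*1e3),round((p[2]-.200-.173)*1e3))
for th in np.arange(1.5,-.01,-.1):
    u=np.array([-np.cos(th),np.sin(th)]);n=np.array([np.sin(th),np.cos(th)])
    P=np.array([.086,.0505])+u*.15+n*.008
    print(round(th,1),round(-(P[0]+w-X0)*1e3),round((p[2]-P[1]-.173)*1e3))
E
```

```text
20.125 [0.51575058 0.2707791  0.36598121] [ 0.96046433 -0.12046725  1.48474097] X 0.17901787383827447 Y -0.0002877916482870777 [ 3.55781520e-01 -2.09844171e-02  1.75276767e+00 -2.51837756e-04
  1.40940013e+00  1.83620415e+00]
upright 71 -7
1.5 81 -8
1.4 96 -7
1.3 111 -4
1.2 125 0
1.1 139 5
1.0 153 12
0.9 165 20
0.8 177 29
0.7 188 40
0.6 198 51
0.5 206 64
0.4 214 77
0.3 219 91
0.2 224 105
0.1 227 120
-0.0 229 134
```

step_arm:
  commands:
    - [0,[0,15,0],0]
    - [0,[0,25,0],0]
    - [0,[0,33,0],0]
    - [0,[0,41,0],0]
    - [0,[0,49,-2],0]
    - [0,[0,57,-4],0]
    - [0,[0,64,-6],0]
    - [0,[0,71,-7],0]
    - [0,[0,81,-8],0]

```text
t: 21.25
tool_pos: [0.5226, 0.1903, 0.373]
tool_rot: [3.138, 0.144, -0.001]
contact_force: [-0.2, 1.7, -0.8]
opening: 0.0004
grip_force: 0.8
```

step_arm:
  commands:
    - [0,[0,7,1],0]
    - [0,[0,15,1],0]
    - [0,[0,22,2],0]
    - [0,[0,30,4],0]
    - [0,[0,37,6],0]
    - [0,[0,44,8],0]
    - [0,[0,51,10],0]
    - [0,[0,58,13],0]
    - [0,[0,65,16],0]
    - [0,[0,72,20],0]

```text
t: 22.5
tool_pos: [0.5293, 0.1185, 0.3532]
tool_rot: [3.138, 0.143, 0.0]
contact_force: [-0.4, 1.0, 1.1]
opening: 0.0
grip_force: 0.6
```

```bash
python3 - <<'E'
from h import *
o=monitor.get_obs();p=o['tool_pos'];print(o['t'],p,o['contact_force'])
im=snap('top','t9.png');s=snap('side','s9.png')
v=cv2.absdiff(im,cv2.imread('pics/top0.png')[:,:,::-1]).max(2)[140:250,130:240]
for y in range(0,110,6): print(y+140,''.join('#' if k>40 else '.' for k in v[y]))
E
```

```text
22.5 [0.52932643 0.11851391 0.35315209] [-0.42518278  1.00317398  1.06416228]
140 ..............................................................................................................
146 .......##.............................................###.....................................................
152 ###....####.#######.######################################....................................................
158 #######..#................#####.##########################....................................................
164 #######.###.............................#########.............................................................
170 ######..#####......###..................#####..##########...#...#.............................................
176 #######..##.............................#####.##################.............####.............................
182 #######..#............................#..####.##################.##.........#######...........................
188 #######....#.####.......#.....#######.#.#####.##################.##........########...............
[... 462 characters left out ...]
#.........
218 #######..##...........................##.####.##########.....................##....#................##........
224 #######..##...........................#.#####.##########............................................##........
230 #######..#..........................#....####.##########..........#.................................##........
236 #######..##...............................####.############.........................................###.......
242 #######..#########################...............###.####......................................##....##.......
248 ############################################......................####################################........
```

step_arm:
  commands:
    - [0,[0,6,4],0]
    - [0,[0,12,8],0]
    - [0,[0,18,12.5],0]
    - [0,[0,24,17],0]
    - [0,[0,30,22],0]
    - [0,[0,35,28],0]
    - [0,[0,40,33],0]
    - [0,[0,45,39],0]
    - [0,[0,49,45],0]
    - [0,[0,53,52],0]
    - [0,[0,57,58],0]
    - [0,[0,61,65],0]

```text
t: 24.1
tool_pos: [0.5348, 0.0581, 0.2878]
tool_rot: [-3.138, -0.143, 0.0]
contact_force: [0.3, 1.0, 0.7]
opening: -0.0001
grip_force: 0.4
```

step_arm:
  commands:
    - [0,[0,3,6],0]
    - [0,[0,5,12],0]
    - [0,[0,7,18],0]
    - [0,[0,9,24],0]
    - [0,[0,11,30],0]
    - [0,[0,12,35],0]
    - [0,[0,13,39],0]
    - [0,[0,14,43],0]
    - [0,[0,14,46],0]

```text
t: 25.22
tool_pos: [0.5362, 0.0442, 0.2421]
tool_rot: [3.138, 0.143, 0.0]
contact_force: [-0.4, -0.9, 0.7]
opening: 0.0003
grip_force: 0.4
```

step_arm:
  commands:
    - [0,[0,0,1.5],0]
    - [0,[0,0,3],0]
    - [0,[0,0,4.5],0]
    - [0,[0,0,6],0]
    - [0,[0,0,7],0]
    - [0,[0,0,8],0]
    - [0,[0,0,9],0]
    - [0,[0,0,10],0]
    - [0,[0,0,10],0]

```text
t: 26.35
tool_pos: [0.536, 0.0444, 0.2321]
tool_rot: [-3.138, -0.143, 0.0]
contact_force: [-0.0, -0.5, 0.5]
opening: -0.0005
grip_force: 0.1
```

step_arm:
  commands:
    - [0,[0,0,0.5],0]
    - [0,[0,0,1],0]
    - [0,[0,0,1.5],0]
    - [0,[0,0,1.5],0]

```text
t: 26.85
tool_pos: [0.5362, 0.0444, 0.2319]
tool_rot: [-3.138, -0.143, 0.001]
contact_force: [-4.7, 0.3, 7.7]
opening: 0.0001
grip_force: 3.9
```

step_arm:
  commands:
    - [0,[0,0,0.7],0]
    - [0,[0,0,1.4],0]
    - [0,[0,0,1.4],0]
    - [0,[0,0,1.4],0]

```text
t: 27.35
tool_pos: [0.5364, 0.0444, 0.2318]
tool_rot: [-3.138, -0.144, 0.002]
contact_force: [-8.9, -0.7, 15.2]
opening: -0.0001
grip_force: 7.7
```

Firm stop at the rim height. I'll release upward and check.

step_arm:
  commands:
    - [0,[0,0,-2],0]
    - [0,[0,0,-10],0]
    - [0,[0,0,-50],0]
    - [0,[0,0,-110],0]
    - [0,[-60,120,-150],0]
    - [0,[-60,160,-150],0]
    - [0,[-60,200,-150],0]
    - [0,[-60,200,-150],0]
    - [0,[-60,200,-150],0]
    - [0,[-60,200,-150],0]

```text
t: 28.6
tool_pos: [0.4946, -0.1597, 0.379]
tool_rot: [-3.137, -0.144, 0.001]
contact_force: [0.2, 0.5, 0.1]
opening: 0.0002
grip_force: 0.0
```

```bash
python3 - <<'E'
from h import *
o=monitor.get_obs();print(o['t'],o['tool_pos'],o['contact_force'])
a=snap('top','t10.png');b=snap('side','s10.png')
a0=cv2.imread('pics/top0.png')[:,:,::-1]
yaw=np.radians(5.3);xc=np.array([-np.sin(yaw),np.cos(yaw),0]);yc=np.array([-np.cos(yaw),-np.sin(yaw),0]);cc=np.array([.532,.0925,0])
for n in('top','side'): print(n,proj(n,[cc+xc*sx*.086+yc*sy*.132+[0,0,.0585] for sx in(-1,1) for sy in(-1,1)]).round(0).tolist(),
  'edge at .1rad',proj(n,[cc+xc*-.086+yc*sy*.132+[0,0,.0585+.0172] for sy in(-1,1)]).round(0).tolist())
h=cv2.cvtColor(a,cv2.COLOR_RGB2HSV)
for y in range(150,256,7): print(y,' '.join('%3d'%k for k in a[y,158:240:3].mean(1)))
E
```

```text
28.6 [ 0.49458666 -0.15969998  0.37903755] [0.24850152 0.54570801 0.14496678]
top [[223.0, 157.0], [227.0, 241.0], [168.0, 160.0], [170.0, 245.0]] edge at .1rad [[222.0, 155.0], [226.0, 241.0]]
side [[220.0, 199.0], [280.0, 223.0], [191.0, 224.0], [255.0, 254.0]] edge at .1rad [[219.0, 195.0], [280.0, 219.0]]
150 148 145 144 145 140 139 138 138 141 140 134 134 135 135 136 138 132 132 133 133 134 137 134 135 137 139 140 138
157 142 142 142 140 140 141 143 143 143 144 143 141 144 142 144 138 132 122 121 114 111  89 148 145 146 148 146 147
164 148 148 142 124  48  57  48  56  49  58  54  55  54  61  54  57  60  61  58  57  51  53  70 146 152 152 150 148
171 138 140 140 122 115 115 118  55  52  52  56  51  54  55  55  54  61  51  57  59  59  51  70 140 140 141 140 141
178 137 135 136 112 134 135 135  56  57  60  61  55  57  58  57  51  60  57  51  51  53  55  42 111 131 130 131 132
185 141 142 141 134  53  56  58  53  45  59  57  58  57  60  58  60  62  58  57  55  51  54  22 119 142 143 141 142
192 141 142 141 131  56  54  46  53  52  56  55  56  55  54  58  54  58  56  54  54  50  56  
[... 366 characters left out ...]
 137
220 136 137 142 143  61  62  60  54  51  54  56  62  59  57  53  49  57  58  59  58  55  52  48  69 130 130 148  80
227 149 151 151 134 126 137 140 120  49  56  57  64  58  58  53  43  51  55  60  56  56  47  45  60 136 137  79  84
234 147 144 144 141  60  55  62  55  56  50  54  61  57  60  55  56  54  57  57  58  54  42  47  55  95  70  64  71
241 144 142 145 151  57  58  61  56  62  52  58  63  59  56  54  53  52  55  58  50  37  40  28  28  55  60  58  71
248 155 154 153 152 152 151 149 148 148 150 150 148 147 146 147 146 146 145 145 131 130 130 131 132 122  48  50  57
255 145 144 142 143 143 142 141 142 140 140 142 145 147 145 147 147 146 138 133 135 136 138 137  73  43  54  53  55
```

```bash
python3 -c "
from station import finish_job
print(finish_job())"
```

```text
the job is handed in; nothing more can be done
None
```

I laid the sanding block flat in its bay, set the handpiece into the two V cradles, eased the lid down until it met a firm stop at rim height, and handed the job in at about 29 s; I turned the block 90° before tipping it, because it stood with its 40 mm side along the case, not its 28 mm side as described.

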